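Move the gas monitor's battery to its charger

ROBOT

A 6-joint arm with a two-finger parallel gripper is mounted at the origin on the work surface. World frame = base frame: x ahead of the robot, y to its left, z up, the work surface at z = 0. Lengths are in m, angles in degrees, forces in N, time in s.
With the tool pointing down it reaches from about 0.25 to 0.725 m from the base axis. Payload 9.7 kg.
Tool frame: the origin (TCP) lies midway between the tips of the shut fingers; the grasp point (between the pads) lies 19 mm behind it; z points along the fingers, y is the line along which they close (so a half turn about z gives the same grasp; the last joint's range is limited). The gripper opens to 85 mm and grips with 20 to 120 N. Pads are 22 mm wide; open, the fingers measure 114 mm over their backs; the gripper's body (76 mm by 85 mm) begins 54 mm behind the grasp point. The pads swing forward as they close: fully open they stand 13 mm farther back than shut.
Start: joints at [-67.552, 4.979, 10.078, 95.1, 0, 90], TCP at [0.21, -0.508, 0.231] pointing down, gripper open.
Joint ranges: [-179.16, 179.16], [-48.56, 103.87], [-65.8, 70.77], [-126.05, 130.52], [-82.76, 87.17], [-180, 180]. Speed limits (degrees/s): [127.2, 127.2, 147.25, 180, 180, 180].

INTERFACE

Orientations are given as [roll, pitch, yaw] about the fixed x, y, z axes, in that order (R = Rz(yaw) Ry(pitch) Rx(roll)).
In Python, from workcell import bot gives the robot as it stands.
- The arm moves only by the shell command python3 -m crank 'ROWS' [FORCE]. ROWS is JSON, a list of rows, each an object with "gripper": the finger opening in mm, from 0 to 85.4; "travel": the shift along the tool's x, y, z in mm, a list of three; "twist": the turn, a rotation vector about the tool's x, y, z in rad, a list of three. In form: [{"gripper": gripper, "travel": [tx, ty, tz], "twist": [rx, ry, rz]}, ...]. A call has 1 to 12 rows; each row shifts and turns the commanded pose from where the row before left it, along the tool's axes as they then stand; what a row does not reach is not made up. A row lasts 1/8 s, in which the tool goes at most 62.5 mm and 10.7 degrees, less where a joint would pass 70% of its speed; a pose out of reach is approached as far as the arm can. A call is refused whole if a number of a shift passes 62.5 or a number of a turn 0.188, either way. A call with a gripper value outside its range is refused whole. The fingers move at their own pace and stop on an object; FORCE is the grip in N (left out, the last holds). Time passes only in rows, so rows that do not move let the fingers close. It gives the time, the measured TCP pose, the force, the opening and the grip force at its end, in the units of the state.
- bot.get_obs(): the state, without advancing time (a new reading comes with each control period).
- bot.camera(name): name is "scene" or "side" or "wrist"; returns the picture (420x560x3 uint8, red, green, blue); there is no depth.
- bot.calibration(name): a dict with "vfov" (degrees; the focal length in pixels is half the picture's height over the tangent of half this angle, whatever the lens; pixels are square), "cx", "cy" (the principal point, pixels), "camera_from_world" (4x4, takes a point from world to camera coordinates). Camera axes: x right, y down, z forward; pixel columns grow to the right and rows downward; lengths in m; the calibration is good to about 2 mm. A picture is of the moment at which its call begins: read the wrist's pose just before it. calibration takes no time and is no camera call; for the wrist camera it gives the pose at the moment of the call.
- bot.job_done(): hands the job in; it is judged then, once.
The state is a dict: "time": time; "q": joint angles; "qd": joint speeds; "joint_efforts": joint torques, N m; "ee_pos": TCP position; "tcp_rot": TCP orientation; "wrist_force": force on the tool from outside, world axes, zero at the start; "torque": the same for the moment, N m; "opening": finger opening in m; "grasp_force": force on a finger pad.
Only numpy, scipy, OpenCV 4.12 (cv2) and the standard library are available. Lean on these libraries where they do the work, as an engineer would, in place of code of your own. Each camera call takes 0.05 s, during which the arm holds its last target. There are 200 camera calls.

TASK

The gas monitor's battery is flat. Squeeze in its orange release tab, firmly but not hard, and keeping it squeezed lift the battery out of the yellow monitor; then lower it into the loose-fitting cup of the grey charger, tab on the side of the orange catch, and press it gently home until the tab springs out under the catch. Do not force the latch or ram the battery in, and leave the other things on the bench where they are.

Things in the scene. Friction and masses are not known exactly. Their poses are not given: they have to be found in the camera images.
- pack: Battery: dark grey upright block 56 (x) x 36 (y) x 106 mm tall, 0.16-0.25 kg, loose. Origin: centre of its underside; z up, y to the side with the orange tab. Starts latched in the monitor's well, origin 2 mm above the well floor, upper 45 mm standing out. Plain back: flat face y = -18 mm, full height. Above z = 60 mm the solid head ends at y = +7.5 mm; in front of it is the tab.
- pack_grip (a point): Squeeze point between plain back and thumb pad (pack x 0, y 0.5, z 88 mm), pinched along pack y. Width there: 47 mm free (y -18 to +29), 37 mm with the tab fully in (y -18 to +19). Keep fingertips above pack z = 66 mm (deck at 62.5). A grip of 10 to 25 N presses the tab and carries the pack; over 30 N a side breaks it.
- tab (a joint): Orange release tab, a sprung cantilever, rad: 0 = free, leaning out; 0.12 (to 0.14 under a strong squeeze) = fully in, upright. Pivot axis x at pack y 10, z 6 mm. Thumb pad 30 mm wide, pack z 72-104 mm; 1 N starts it, 3 N presses it fully. Its barb (flat top at pack z 50 mm, ramp below) is held under the housing's catch and clears it only past about 0.10 rad, almost fully in.
- pack_top (a point): Middle of the pack's solid flat top (pack x 0, y -5, z 106 mm): where to press it down with closed fingers.
- monitor: Yellow/black gas monitor, fixed. Origin on the bench under the centre of its battery well; z up, y to the catch side. Flat deck 74.5 mm above the bench, x -55..150, y -75..75 mm; display head with amber lamp at x 85..146, top 116 mm above the bench. Well, catch and sprung contacts are made like the charger's bay. Over 30 N between battery and monitor counts as forcing the latch.
- monitor_well (a point): Centre of the floor of the monitor's well, 12 mm above the bench, 62.5 mm below the deck; axes as the monitor, pack y along its y.
- charger: Grey charger, fixed: shell 140 (x -65..75) x 122 (y -58..64) x 62 mm tall. Origin on the bench, z up, y to the side of the orange catch. In the shell sits, with play, a separate dark cup that is the bay: up to 4 mm off in x and in y, and up to 5 mm lower or higher than nominal, different each time and not measured: find it by feel or sight. Over 25 N between battery and charger counts as ramming.
- bay (a point): Nominal centre of the floor of the bay (see charger): 12 mm above the bench, 62.5 mm below the cup's rim; axes as the charger. Mouth 59 x 38.5 mm (x, y) plus a 5 mm 45-degree lead-in all round, orange on the catch side. The pack goes in upright, pack y along this y. Catch in the +y wall, underside 51.5 mm above the cup's floor: with the pack down, the tab springs out under it.
- contacts (a joint): Sprung brass contacts standing 6 mm out of the cup's floor, m: 0 = up, 0.006 = level with it. They push up 3 N at first touch, 4 N when level; soft rubber stops (1 N per mm) cushion the last 2.5 mm, then the floor is rigid. An unlatched pack stands about 6 mm proud, a latched one about 2 mm. With the tab free, pressing on the pack's top clicks it home at 6 to 14 N.
- screwdriver: Bystander: red-handled screwdriver lying on the bench at the right.
- paddle: Bystander: graphite paddle with wooden handle, 230 mm long, lying at the left; origin between blade and handle.
- tin: Bystander: open square metal tin of corks, 60 x 60 x 35 mm, between robot and work; origin under its centre.

How it is judged (in metres and radians):
On the way:
1. the battery has been lifted clear of the monitor, held in the fingers with its tab squeezed (z of pack in the frame of monitor_well above 0.065 m and value of joint tab above 0.08 rad and contact force between the fingers and pack above 1 N), for 0.2 s.
At the end, for the whole second after the job is handed in: The battery stands upright (within 0.06 rad) in the charger's bay, within 8 mm sideways of the bay's nominal centre and less than 10 mm above its nominal floor, the bay's contacts pressed in by more than 2 mm and the tab sprung out under the catch (below 0.03 rad): released, latched and at rest (horizontal distance between pack and bay below 0.008 m and z of pack in the frame of bay below 0.01 m and value of joint contacts above 0.002 m and value of joint tab below 0.03 rad and angle between pack's own z axis and vertical below 0.06 rad and linear speed of pack below 0.01 m/s and contact force between the fingers and pack below 0.1 N); the robot touches nothing.
It fails at once if the battery and its tab squeezed hard enough to break them (over 30 N from each finger) (contact force between the fingers and pack above 60 N).
It fails at once if the latch forced: over 30 N between battery and monitor (contact force between pack and monitor above 30 N).
It fails at once if the battery rammed into the charger (over 25 N) (contact force between pack and charger above 25 N).
It fails at once if a bystander moved more than 20 mm (distance of any of screwdriver, paddle, tin from where it was at the start of the episode above 0.02 m).
It also fails if it takes over 64 s, if anything falls off the work surface, if the arm or the gripper's body presses on something with over 40 N, if the wrist force passes 120 N, or if a joint passes its speed limit or range.

## Working session

There is one attempt and no reset: what is moved stays moved. The work goes in short steps, Python scripts to look and compute and a shell command to move; the robot and the scene stay as the last step left them, time stands still between calls to the robot, and variables do not carry over. Pictures are saved under pics/ and viewed, at most 10 in all, crops included, and the job is handed in when it is done.

```bash
mkdir -p pics; ls; cat > h.py <<'E'
import numpy as np, cv2
from workcell import bot
def snap(name,out=None):
    c=bot.calibration(name); im=bot.camera(name)
    if out: cv2.imwrite('pics/'+out,im[:,:,::-1])
    return im,c
def ray(c,u,v,h=420):
    f=h/2/np.tan(np.radians(c['vfov'])/2)
    T=np.array(c['camera_from_world']);R=T[:3,:3];t=T[:3,3]
    return -R.T@t, R.T@np.array([(u-c['cx'])/f,(v-c['cy'])/f,1])
def onz(c,u,v,z):
    o,d=ray(c,u,v); return o+d*(z-o[2])/d[2]
def proj(c,p):
    f=210/np.tan(np.radians(c['vfov'])/2)
    T=np.array(c['camera_from_world']);q=T[:3,:3]@np.array(p)+T[:3,3]
    return np.array([f*q[0]/q[2]+c['cx'],f*q[1]/q[2]+c['cy']])
E
python3 - <<'E'
from h import *
ims=[snap(n)[0] for n in ("scene","side")]
cv2.imwrite('pics/a.png',ims[0][:,:,::-1]);cv2.imwrite('pics/b.png',ims[1][:,:,::-1])
print(bot.get_obs())
for n in("scene","side","wrist"):
  c=bot.calibration(n);print(n,c['vfov'],c['cx'],c['cy'],ray(c,280,210)[0].round(3),ray(c,280,210)[1].round(2))
E
```

```text
pics
{'time': 0.1, 'q': array([-6.75526124e+01,  5.00915837e+00,  1.00397179e+01,  9.51002580e+01,
       -2.89845877e-04,  9.00004980e+01]), 'qd': array([ 0.04789012, -0.06561765,  0.00811917, -0.06187823,  0.07470854,
       -0.13057982]), 'joint_efforts': array([ 1.78137958e-03, -5.21560764e+01,  4.65653086e+01,  1.60448189e-02,
        7.68252619e-06, -6.38487663e-06]), 'ee_pos': array([ 0.20992956, -0.5081378 ,  0.23064885]), 'tcp_rot': array([-1.79930302e+02,  2.90451504e-04,  2.24468899e+01]), 'wrist_force': array([-0.444639  ,  0.86432377, -0.59441887]), 'torque': array([-0.08452543,  0.01780895, -0.01317779]), 'grasp_force': 0.0, 'opening': 0.08565068764316422}
scene 46.06355263477406 284.8622094154232 206.97723644566517 [ 1.354 -0.788  0.889] [-0.62  0.55 -0.56]
side 42.16086328157029 279.7187986466632 208.43613034814146 [1.246 0.953 1.104] [-0.48 -0.6  -0.64]
wrist 65.67314849158096 283.8147768634864 208.10424024281087 [ 0.277 -0.48   0.374] [-0.27 -0.1  -0.96]
```

View pics/a.png

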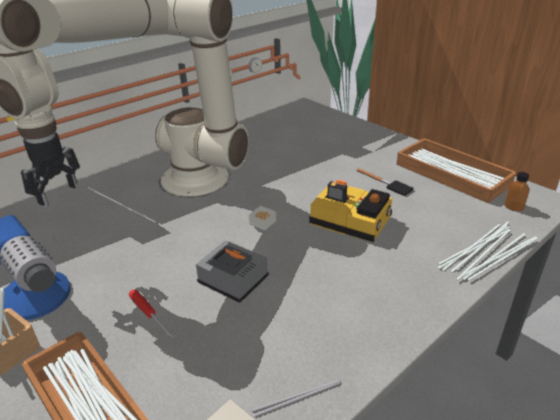

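View pics/b.png

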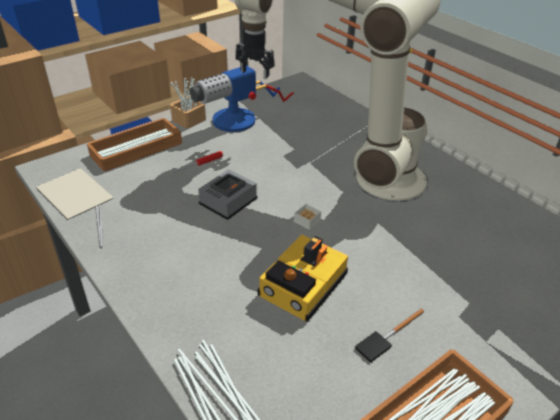

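The scene picture shows the charger near (232,268) and the yellow monitor near (350,208), with the battery at (338,190) and the lamp at (375,198). In the side picture the charger is near (228,192) and the monitor near (304,275), with the battery at (315,250). I'll enlarge both.

```bash
python3 - <<'E'
from h import *
a=cv2.imread('pics/a.png');b=cv2.imread('pics/b.png')
k=4
r=lambda im,u,v:cv2.resize(im[v:v+75,u:u+100],None,fx=k,fy=k,interpolation=cv2.INTER_CUBIC)
cv2.imwrite('pics/c.png',np.vstack([np.hstack([r(a,300,165),r(a,185,225)]),np.hstack([r(b,255,232),r(b,180,155)])]))
cs,cd=bot.calibration('scene'),bot.calibration('side')
for n,c,u,v,z in [('pack s',cs,338,182,.12),('pack d',cd,316,241,.12),('lamp s',cs,375,198,.116),('lamp d',cd,290,274,.116),('chg s',cs,232,258,.062),('chg d',cd,230,187,.062),('tin s',cs,263,215,.03),('tin d',cd,307,214,.03)]: print(n,onz(c,u,v,z).round(3))
E
```

```text
pack s [0.509 0.192 0.12 ]
pack d [0.503 0.184 0.12 ]
lamp s [0.639 0.207 0.116]
lamp d [0.631 0.234 0.116]
chg s [ 0.514 -0.221  0.062]
chg d [ 0.514 -0.214  0.062]
tin s [ 0.383 -0.004  0.03 ]
tin d [0.378 0.004 0.03 ]
```

View pics/c.png

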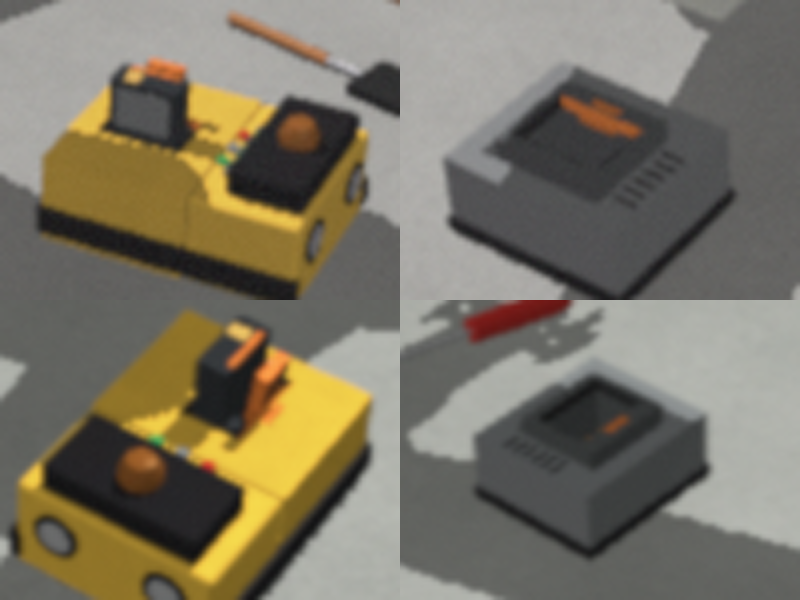

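Monitor and charger are both oriented with their catch on about the +y side: orange is at crop (270,365) on the battery and (600,115) in the charger's bay. Next I'll look from above the charger with the wrist camera.

```bash
python3 -m crank '[{"gripper":85,"travel":[30,-11,0],"twist":[0,0,0]},{"gripper":85,"travel":[56,-22,0],"twist":[0,0,0]},{"gripper":85,"travel":[56,-22,0],"twist":[0,0,0]},{"gripper":85,"travel":[56,-22,0],"twist":[0,0,0]},{"gripper":85,"travel":[56,-22,0],"twist":[0,0,0]},{"gripper":85,"travel":[56,-22,0],"twist":[0,0,0]},{"gripper":85,"travel":[56,-22,0],"twist":[0,0,0]},{"gripper":85,"travel":[26,-10,0],"twist":[0,0,0]},{"gripper":85,"travel":[0,0,0],"twist":[0,0,0]},{"gripper":85,"travel":[0,0,0],"twist":[0,0,0]}]'
python3 - <<'E'
from h import *
im,c=snap('wrist','d.png')
import pickle;pickle.dump(c,open('d.pkl','wb'))
E
```

```text
time: 1.35
ee_pos: [0.5135, -0.2175, 0.231]
tcp_rot: [-180.0, 0.0, 22.4]
wrist_force: [0.1, -0.8, -0.2]
opening: 0.085
grasp_force: 0.0
```

View pics/d.png

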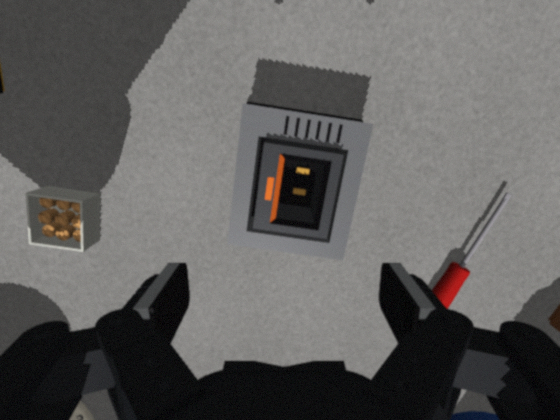

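The charger top's corners are at about (247,104), (371,124), (343,258) and (229,235). The cup is at (260,137)-(330,243), with the orange lead-in along column 278. An enlargement will give exact corners.

```bash
python3 - <<'E'
from h import *
import pickle;c=pickle.load(open('d.pkl','rb'))
im=cv2.imread('pics/d.png')
g=cv2.resize(im[125:255,220:370],None,fx=4.5,fy=4.5,interpolation=cv2.INTER_CUBIC)
g=np.clip(g.astype(float)*1.8,0,255).astype(np.uint8)
cv2.imwrite('pics/e.png',g)
P=np.array([onz(c,*p,.062) for p in [(247,104),(371,124),(343,258),(229,235)]])[:,:2]
print(P.round(4)); 
for i in range(4):
  d=P[(i+1)%4]-P[i];print(np.hypot(*d).round(4),np.degrees(np.arctan2(d[1],d[0])).round(1))
E
```

```text
[[ 0.5741 -0.1554]
 [ 0.6016 -0.2682]
 [ 0.4687 -0.3026]
 [ 0.4473 -0.1835]]
0.1161 -76.3
0.1373 -165.5
0.121 100.2
0.1299 12.5
```

View pics/e.png

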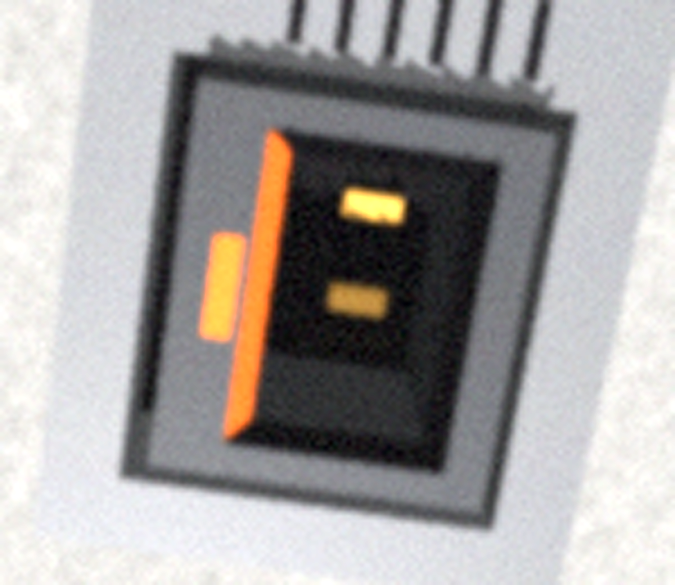

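```bash
cat >> h.py <<'E'
def rect(c,px,z):
    P=np.array([onz(c,*p,z) for p in px])[:,:2]
    e=[P[(i+1)%4]-P[i] for i in range(4)]
    print('centre',P.mean(0).round(4),'sides',[np.hypot(*d).round(4) for d in e],'dirs',[np.degrees(np.arctan2(d[1],d[0])).round(1) for d in e])
E
python3 - <<'E'
from h import *
import pickle;c=pickle.load(open('d.pkl','rb'))
px=np.array([(275,130),(500,160),(443,472),(225,440)])/4.5+[220-.4,125-.4]
for z in(.0695,.0745,.0795):rect(c,px,z)
px=np.array([(180,55),(575,115),(490,525),(122,475)])/4.5+[220-.4,125-.4]
rect(c,px,.062)
E
```

```text
centre [ 0.5177 -0.2317] sides [np.float64(0.0472), np.float64(0.0696), np.float64(0.0487), np.float64(0.0686)] dirs [np.float64(-75.1), np.float64(-165.6), np.float64(103.7), np.float64(13.1)]
centre [ 0.5188 -0.231 ] sides [np.float64(0.0464), np.float64(0.0685), np.float64(0.0479), np.float64(0.0675)] dirs [np.float64(-75.1), np.float64(-165.6), np.float64(103.7), np.float64(13.1)]
centre [ 0.5198 -0.2303] sides [np.float64(0.0456), np.float64(0.0674), np.float64(0.0471), np.float64(0.0663)] dirs [np.float64(-75.1), np.float64(-165.6), np.float64(103.7), np.float64(13.1)]
centre [ 0.5155 -0.2285] sides [np.float64(0.0841), np.float64(0.0941), np.float64(0.0848), np.float64(0.0945)] dirs [np.float64(-76.0), np.float64(-166.3), np.float64(104.2), np.float64(13.3)]
```

```bash
python3 -m crank '[{"gripper":85,"travel":[-15,13,20],"twist":[0,0,0]},{"gripper":85,"travel":[0,0,50],"twist":[0,0,0.147]},{"gripper":85,"travel":[0,0,25],"twist":[0,0,0]},{"gripper":85,"travel":[0,0,0],"twist":[0,0,0]},{"gripper":85,"travel":[0,0,0],"twist":[0,0,0]}]'
python3 - <<'E'
from h import *
im,c=snap('wrist','f.png')
import pickle;pickle.dump(c,open('f.pkl','wb'))
p=proj(c,[.5185,-.231,.072]).astype(int);print(p)
u,v=p-[85,75]; u=int(u);v=int(v)
g=cv2.resize(im[v:v+150,u:u+170],None,fx=4,fy=4,interpolation=cv2.INTER_CUBIC)
g=np.clip(g.astype(float)*1.8,0,255).astype(np.uint8);print(u,v)
cv2.imwrite('pics/g.png',g[:,:,::-1])
E
```

```text
time: 2.02
ee_pos: [0.5051, -0.2357, 0.1379]
tcp_rot: [179.9, -0.1, 14.0]
wrist_force: [0.1, -0.6, 0.2]
opening: 0.0853
grasp_force: 0.0
[282 203]
197 128
```

View pics/g.png

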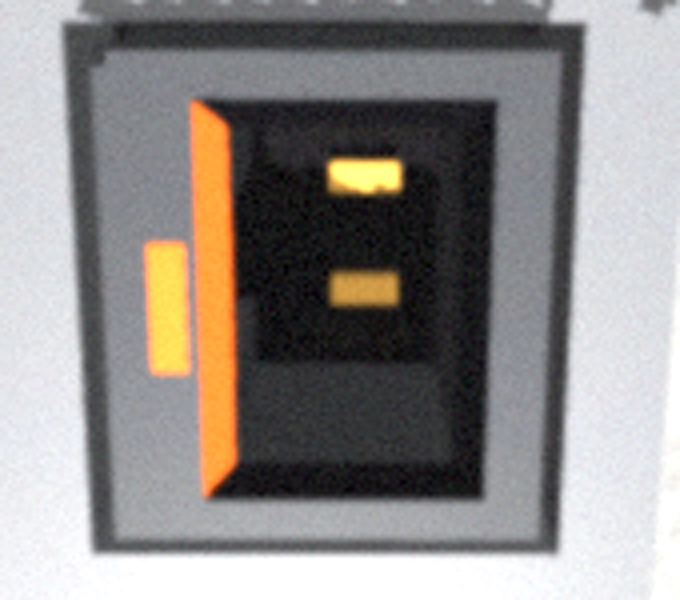

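The cup lead-in's outer corners are at crop (191,100), (498,100), (485,498) and (206,498), square to the tool.

```bash
python3 -m crank '[{"gripper":85,"travel":[0,0,-60],"twist":[0,0,0]},{"gripper":85,"travel":[8,-30,-50],"twist":[0,0,0]},{"gripper":85,"travel":[14,-56,-10],"twist":[0,0,0]},{"gripper":85,"travel":[14,-56,0],"twist":[0,0,0]},{"gripper":85,"travel":[14,-56,0],"twist":[0,0,0]},{"gripper":85,"travel":[14,-56,0],"twist":[0,0,0]},{"gripper":85,"travel":[14,-56,0],"twist":[0,0,0]},{"gripper":85,"travel":[14,-56,0],"twist":[0,0,0]},{"gripper":85,"travel":[10,-42,0],"twist":[0,0,0]},{"gripper":85,"travel":[0,0,0],"twist":[0,0,0]},{"gripper":85,"travel":[0,0,0],"twist":[0,0,0]}]'
python3 - <<'E'
from h import *
import pickle
c=pickle.load(open('f.pkl','rb'))
px=np.array([(191,100),(498,100),(485,498),(206,498)])/4+[197-.4,128-.4]
for z in(.0675,.0715,.0745):rect(c,px,z)
px=np.array([(65,24),(585,24),(557,552),(94,552)])/4+[197-.4,128-.4]
rect(c,px,.062)
im,c=snap('wrist','m.png');pickle.dump(c,open('m.pkl','wb'))
E
```

```text
time: 3.45
ee_pos: [0.5127, 0.1568, 0.257]
tcp_rot: [-178.8, -0.0, 16.4]
wrist_force: [-0.3, -0.4, -0.2]
opening: 0.0852
grasp_force: 0.0
centre [ 0.5166 -0.2317] sides [np.float64(0.05), np.float64(0.0703), np.float64(0.0497), np.float64(0.0703)] dirs [np.float64(-76.0), np.float64(-166.0), np.float64(104.0), np.float64(14.2)]
centre [ 0.5177 -0.2314] sides [np.float64(0.0491), np.float64(0.069), np.float64(0.0488), np.float64(0.069)] dirs [np.float64(-76.0), np.float64(-166.0), np.float64(104.0), np.float64(14.2)]
centre [ 0.5186 -0.2312] sides [np.float64(0.0484), np.float64(0.068), np.float64(0.0481), np.float64(0.068)] dirs [np.float64(-76.0), np.float64(-166.0), np.float64(104.0), np.float64(14.2)]
centre [ 0.5151 -0.2285] sides [np.float64(0.0855), np.float64(0.0954), np.float64(0.0857), np.float64(0.0954)] dirs [np.float64(-76.0), np.float64(-166.2), np.float64(104.0), np.float64(13.7)]
```

View pics/m.png

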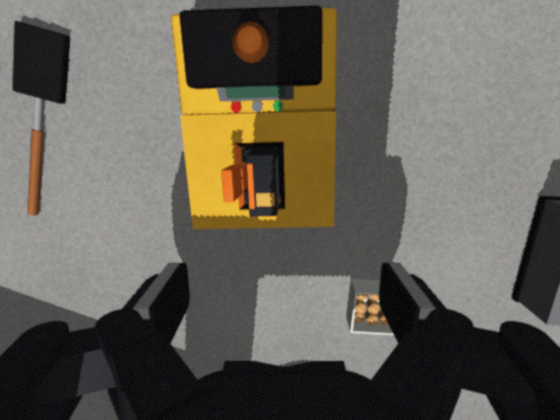

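The monitor deck's near corners are at (192,228) and (334,227), the well is at about (238..284, 145..208), and the tab is on the left, (235,183), so it is almost square to the tool. I'll fit the deck edges from a yellow mask.

```bash
python3 - <<'E'
from h import *
print(bot.get_obs()['tcp_rot'],bot.get_obs()['ee_pos'])
im,c=snap('wrist','m2.png')
print(bot.get_obs()['tcp_rot'],bot.get_obs()['ee_pos'])
import pickle;pickle.dump(c,open('m.pkl','wb'))
hsv=cv2.cvtColor(im,cv2.COLOR_RGB2HSV)
Y=cv2.inRange(hsv,(18,150,60),(32,255,255))
def fit(pts):
    vx,vy,x,y=cv2.fitLine(np.array(pts,np.float32),cv2.DIST_HUBER,0,.01,.01).ravel();return np.cross([x,y,1],[x+vx,y+vy,1])
L=[];Rr=[];N=[]
for v in range(125,205,4):
    u=np.flatnonzero(Y[v]); L.append((u.min()-.5,v));Rr.append((u.max()+.5,v))
for u in range(205,325,4):
    v=np.flatnonzero(Y[:,u]);N.append((u,v.max()+.5))
print(L[::6],Rr[::6],N[::8])
l,r,n=fit(L),fit(Rr),fit(N)
X=lambda a,b:(lambda p:p[:2]/p[2])(np.cross(a,b))
A,B=X(l,n),X(r,n);far=np.array([0,-1/125,1]);far=np.array([0,1,-125]);C,D=X(l,far),X(r,far)
P=[onz(c,*p,.0745)[:2] for p in(A,B,C,D)]
an=lambda d:np.degrees(np.arctan2(d[1],d[0]))
print('near width',np.linalg.norm(P[0]-P[1]),'yaw',an(P[0]-P[1])-90,an(P[2]-P[0]),an(P[3]-P[1]),'far w',np.linalg.norm(P[2]-P[3]))
for yw in (an(P[0]-P[1])-90,an(P[2]-P[0])):
  y=np.radians(yw);print('well',(P[0]+P[1])/2+.055*np.array([np.cos(y),np.sin(y)]))
g=cv2.resize(im[120:240,200:320],None,fx=5,fy=5,interpolation=cv2.INTER_CUBIC)
cv2.imwrite('pics/n.png',np.clip(g*1.8,0,255).astype(np.uint8)[:,:,::-1])
E
```

```text
[-1.78777789e+02 -6.94192477e-03  1.63789934e+01] [0.51269146 0.15654719 0.25694411]
[-1.78774466e+02 -3.98925212e-03  1.63771743e+01] [0.51263778 0.15652106 0.25689621]
[(np.float64(181.5), 125), (np.float64(183.5), 149), (np.float64(185.5), 173), (np.float64(188.5), 197)] [(np.float64(334.5), 125), (np.float64(334.5), 149), (np.float64(334.5), 173), (np.float64(333.5), 197)] [(205, np.float64(228.5)), (237, np.float64(227.5)), (269, np.float64(227.5)), (301, np.float64(226.5))]
near width 0.15068265011155785 yaw 17.771855787995335 17.299383306853088 17.943977440728933 far w 0.1495290784266962
well [0.51461806 0.1874422 ]
well [0.51475471 0.18700974]
```

View pics/n.png

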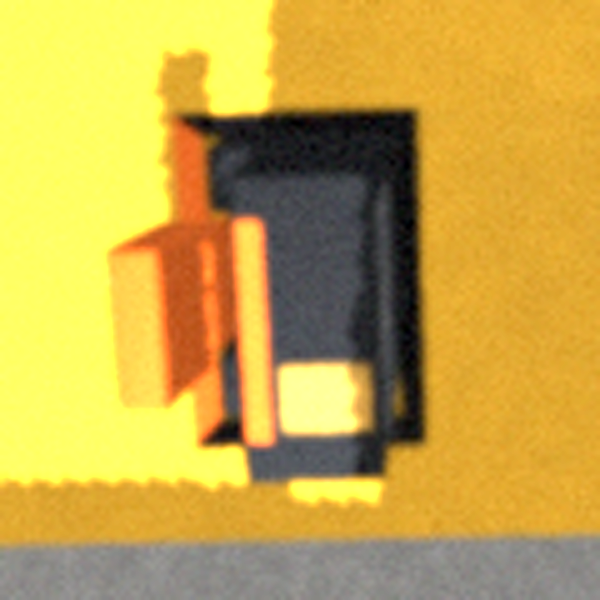

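The well mouth corners are at crop (172,118), (415,112), (422,440) and (200,443). The battery's top face is at about (230..375, 180) to (248..385, 478), and the orange tab pad is at the left, around (140,330).

```bash
python3 - <<'E'
from h import *
import pickle;c=pickle.load(open('m.pkl','rb'))
off=np.array([200-.4,120-.4])
rect(c,np.array([(172,118),(415,112),(422,440),(200,443)])/5+off,.0745)
rect(c,np.array([(232,180),(376,180),(385,478),(248,478)])/5+off,.120)
from scipy.spatial.transform import Rotation as R
# needed move to pre-grasp
o=bot.get_obs();y=np.radians(17.6)
Rc=R.from_euler('xyz',o['tcp_rot'],degrees=True);Rt=R.from_euler('xyz',[180,0,17.6],degrees=True)
print('twist',(Rc.inv()*Rt).as_rotvec())
tgt=np.array([.5147,.1872,0])+.0005*np.array([-np.sin(y),np.cos(y),0]);tgt[2]=.16
print(tgt,'world',(tgt-o['ee_pos'])*1e3,'tool(target axes)',Rt.inv().apply(tgt-o['ee_pos'])*1e3)
E
```

```text
centre [0.5146 0.1869] sides [np.float64(0.0481), np.float64(0.0673), np.float64(0.0465), np.float64(0.067)] dirs [np.float64(-72.1), np.float64(-162.4), np.float64(107.6), np.float64(19.0)]
centre [0.5159 0.1815] sides [np.float64(0.0248), np.float64(0.0536), np.float64(0.0248), np.float64(0.0537)] dirs [np.float64(-73.4), np.float64(-162.3), np.float64(106.8), np.float64(17.6)]
twist [-0.02138805 -0.00029787 -0.02134078]
[0.51454882 0.1876766  0.16      ] world [  1.91103766  31.15554022 -96.89620751] tool(target axes) [ 11.24208055 -29.11932994  96.89620751]
```

All measurements agree within 1 mm. I'll straighten the tool and move above the battery.

```bash
python3 -m crank '[{"gripper":85,"travel":[0,0,0],"twist":[-0.0214,0,-0.0213]},{"gripper":85,"travel":[6,-15,20],"twist":[0,0,0]},{"gripper":85,"travel":[5,-14,27],"twist":[0,0,0]},{"gripper":85,"travel":[0,0,25],"twist":[0,0,0]},{"gripper":85,"travel":[0,0,25],"twist":[0,0,0]},{"gripper":85,"travel":[0,0,0],"twist":[0,0,0]},{"gripper":85,"travel":[0,0,0],"twist":[0,0,0]}]' 20
```

```text
time: 4.42
ee_pos: [0.5178, 0.1782, 0.1608]
tcp_rot: [-179.5, -0.1, 18.8]
wrist_force: [-0.8, -0.6, 0.2]
opening: 0.0851
grasp_force: 0.0
```

```bash
python3 - <<'E'
from h import *
o=bot.get_obs();print(o['ee_pos'],o['tcp_rot'])
E
```

```text
[0.51778653 0.1781755  0.16078603] [-1.79504973e+02 -6.17764257e-02  1.87507228e+01]
```

```bash
python3 -m crank '[{"gripper":85,"travel":[0,-5,0],"twist":[-0.0087,0,0.02]},{"gripper":85,"travel":[0,-5,0],"twist":[0,0,0]},{"gripper":85,"travel":[0,0,0],"twist":[0,0,0]},{"gripper":85,"travel":[0,0,0],"twist":[0,0,0]}]'
```

```text
time: 4.92
ee_pos: [0.5179, 0.177, 0.1598]
tcp_rot: [-179.5, 0.0, 18.6]
wrist_force: [-0.4, -0.1, 0.3]
opening: 0.0853
grasp_force: 0.0
```

```bash
python3 - <<'E'
from h import *
o=bot.get_obs();print(o['q'],o['joint_efforts'],o['torque'])
E
```

```text
[ 18.60700896   3.74403028   0.85001256  87.11472888   0.5039118
 179.9910843 ] [-6.58351739e-03 -5.13068640e+01  4.71552873e+01  5.23655428e-03
  3.08193883e-02 -2.24036062e-04] [-0.0506054   0.00462255  0.06590171]
```

Joint 6 is at its 180° limit. I'll use the half-turn-equivalent grasp, which also suits the charger.

```bash
python3 -m crank '[{"gripper":85,"travel":[0,0,-5],"twist":[0,0,-0.18]},{"gripper":85,"travel":[0,0,0],"twist":[0,0,-0.18]},{"gripper":85,"travel":[0,0,0],"twist":[0,0,-0.18]},{"gripper":85,"travel":[0,0,0],"twist":[0,0,-0.18]},{"gripper":85,"travel":[0,0,0],"twist":[0,0,-0.18]},{"gripper":85,"travel":[0,0,0],"twist":[0,0,-0.18]},{"gripper":85,"travel":[0,0,0],"twist":[0,0,-0.18]},{"gripper":85,"travel":[0,0,0],"twist":[0,0,-0.18]},{"gripper":85,"travel":[0,0,0],"twist":[0,0,-0.18]}]'
python3 -m crank '[{"gripper":85,"travel":[0,0,0],"twist":[0,0,-0.18]},{"gripper":85,"travel":[0,0,0],"twist":[0,0,-0.18]},{"gripper":85,"travel":[0,0,0],"twist":[0,0,-0.18]},{"gripper":85,"travel":[0,0,0],"twist":[0,0,-0.18]},{"gripper":85,"travel":[0,0,0],"twist":[0,0,-0.18]},{"gripper":85,"travel":[0,0,0],"twist":[0,0,-0.18]},{"gripper":85,"travel":[0,0,0],"twist":[0,0,-0.18]},{"gripper":85,"travel":[0,0,0],"twist":[0,0,-0.18]},{"gripper":85,"travel":[0,0,0],"twist":[0,0,0]},{"gripper":85,"travel":[0,0,0],"twist":[0,0,0]}]'
cat >> h.py <<'E'
def need(xyz,yaw):
    from scipy.spatial.transform import Rotation as R
    o=bot.get_obs();Rc=R.from_euler('xyz',o['tcp_rot'],degrees=True);Rt=R.from_euler('xyz',[180,0,yaw],degrees=True)
    print('q',o['q'].round(1),'pos',o['ee_pos'].round(4),'twist',(Rc.inv()*Rt).as_rotvec().round(4),'then travel mm',(Rt.inv().apply(np.array(xyz)-o['ee_pos'])*1e3).round(1))
E
python3 -c "
from h import *
need([.5144,.1874,.15],-162.4)"
```

```text
time: 6.05
ee_pos: [0.5179, 0.1769, 0.1647]
tcp_rot: [180.0, -0.5, 111.8]
wrist_force: [0.8, 0.1, -0.1]
opening: 0.0851
grasp_force: 0.0
time: 7.3
ee_pos: [0.5179, 0.1769, 0.1647]
tcp_rot: [179.5, -0.1, -166.3]
wrist_force: [-0.3, 0.6, 0.6]
opening: 0.085
grasp_force: 0.0
q [18.6  3.8  1.4 87.7  0.5  4.9] pos [0.5179 0.1769 0.1647] twist [ 0.0088 -0.0007 -0.0679] then travel mm [ 0.2 11.  14.7]
```

```bash
python3 -m crank '[{"gripper":85,"travel":[0,0,0],"twist":[0.0088,0,-0.068]},{"gripper":85,"travel":[0,6,5],"twist":[0,0,0]},{"gripper":85,"travel":[0,5,10],"twist":[0,0,0]},{"gripper":85,"travel":[0,0,0],"twist":[0,0,0]},{"gripper":85,"travel":[0,0,0],"twist":[0,0,0]}]'
python3 -c "
from h import *
need([.5144,.1874,.081],-162.4)
im,c=snap('wrist')
"
```

```text
time: 7.92
ee_pos: [0.5144, 0.1874, 0.1496]
tcp_rot: [-180.0, -0.1, -162.2]
wrist_force: [-0.6, -0.1, 0.0]
opening: 0.0851
grasp_force: 0.0
q [20.   3.8 -0.2 86.   0.   2.2] pos [0.5144 0.1874 0.1496] twist [-0.     -0.0009  0.0036] then travel mm [ 0.1 -0.  68.6]
```

```bash
python3 -m crank '[{"gripper":85,"travel":[0,0,18],"twist":[0,0,0.0036]},{"gripper":85,"travel":[0,0,20],"twist":[0,0,0]},{"gripper":85,"travel":[0,0,20],"twist":[0,0,0]},{"gripper":85,"travel":[0,0,10],"twist":[0,0,0]},{"gripper":85,"travel":[0,0,0],"twist":[0,0,0]},{"gripper":70,"travel":[0,0,0],"twist":[0,0,0]},{"gripper":62,"travel":[0,0,0],"twist":[0,0,0]},{"gripper":62,"travel":[0,0,0],"twist":[0,0,0]}]' 20
python3 -c "
from h import *
snap('wrist','p.png')"
```

```text
time: 8.98
ee_pos: [0.5148, 0.1875, 0.0822]
tcp_rot: [180.0, 0.0, -162.4]
wrist_force: [0.4, 0.3, -0.3]
opening: 0.062
grasp_force: 0.0
```

View pics/p.png

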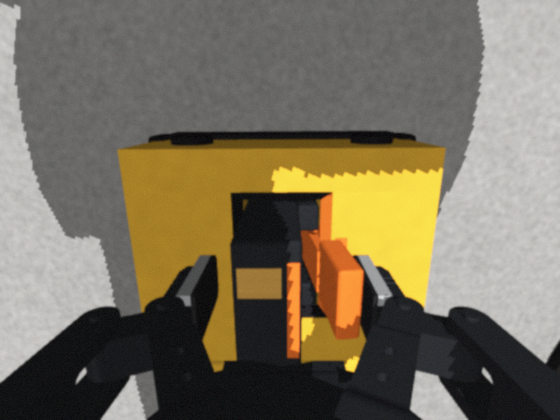

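The fingers straddle the battery: the back is at column 235, the tab pad at (350,290) is next to the right finger, and there is a gap on the left, as intended. I'll close at the minimum force.

```bash
for g in a; do python3 -m crank '[{"gripper":50,"travel":[0,0,0],"twist":[0,0,0]},{"gripper":44,"travel":[0,0,0],"twist":[0,0,0]},{"gripper":40,"travel":[0,0,0],"twist":[0,0,0]},{"gripper":38,"travel":[0,0,0],"twist":[0,0,0]},{"gripper":38,"travel":[0,0,0],"twist":[0,0,0]},{"gripper":38,"travel":[0,0,0],"twist":[0,0,0]}]' 20; done
```

```text
time: 9.78
ee_pos: [0.5146, 0.1873, 0.0817]
tcp_rot: [-180.0, -0.0, -162.4]
wrist_force: [0.3, -0.4, 1.2]
opening: 0.0377
grasp_force: 2.2
```

```bash
python3 -m crank '[{"gripper":36,"travel":[0,0,0],"twist":[0,0,0]},{"gripper":34,"travel":[0,0,0],"twist":[0,0,0]},{"gripper":30,"travel":[0,0,0],"twist":[0,0,0]},{"gripper":30,"travel":[0,0,0],"twist":[0,0,0]}]' 20
```

```text
time: 10.28
ee_pos: [0.5146, 0.1873, 0.0817]
tcp_rot: [-180.0, -0.0, -162.4]
wrist_force: [0.9, -2.6, 0.6]
opening: 0.0348
grasp_force: 21.1
```

```bash
python3 -m crank '[{"gripper":30,"travel":[0,0,-2],"twist":[0,0,0]},{"gripper":30,"travel":[0,0,-2],"twist":[0,0,0]},{"gripper":30,"travel":[0,0,-3],"twist":[0,0,0]},{"gripper":30,"travel":[0,0,0],"twist":[0,0,0]}]'
```

```text
time: 10.78
ee_pos: [0.5143, 0.1875, 0.0886]
tcp_rot: [180.0, -0.1, -162.4]
wrist_force: [-0.4, -0.8, -1.8]
opening: 0.0349
grasp_force: 20.7
```

The weight is felt and the latch is free. Lifting clear.

```bash
python3 -m crank '[{"gripper":30,"travel":[0,0,-8],"twist":[0,0,0]},{"gripper":30,"travel":[0,0,-15],"twist":[0,0,0]},{"gripper":30,"travel":[0,0,-20],"twist":[0,0,0]},{"gripper":30,"travel":[0,0,-20],"twist":[0,0,0]},{"gripper":30,"travel":[0,0,-20],"twist":[0,0,0]},{"gripper":30,"travel":[0,0,-20],"twist":[0,0,0]},{"gripper":30,"travel":[0,0,-12],"twist":[0,0,0]},{"gripper":30,"travel":[0,0,0],"twist":[0,0,0]},{"gripper":30,"travel":[0,0,0],"twist":[0,0,0]}]'
python3 -c "
from h import *
snap('wrist','w.png');need([.5175,-.230,.20],-166)
im,c=snap('side');
p=proj(c,[.515,.187,.17]).astype(int);print(p);u,v=p-[50,38]
g=np.hstack([cv2.resize(im[v:v+75,u:u+100],(400,300)),cv2.resize(cv2.imread('pics/w.png')[:,:,::-1],(400,300))])
cv2.imwrite('pics/q.png',g[:,:,::-1])"
```

```text
time: 11.9
ee_pos: [0.5144, 0.1873, 0.203]
tcp_rot: [-180.0, -0.1, -162.4]
wrist_force: [0.6, -1.1, -2.9]
opening: 0.035
grasp_force: 20.5
q [20.   4.2  6.1 92.   0.   2.4] pos [0.5143 0.1873 0.2028] twist [-0.0001 -0.0019  0.0633] then travel mm [  97.8 -405.7    2.8]
[314 229]
```

View pics/q.png

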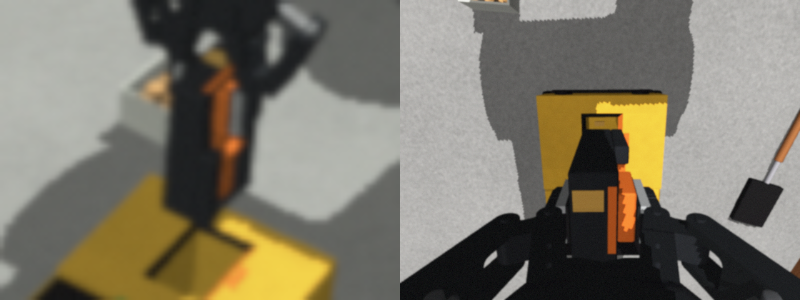

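The battery hangs upright in the fingers, tab in, clear of the monitor. Carrying it across at height.

```bash
python3 -m crank '[{"gripper":30,"travel":[0,0,0],"twist":[0,-0.0019,0.0633]},{"gripper":30,"travel":[4,-16,0],"twist":[0,0,0]},{"gripper":30,"travel":[8,-34,0],"twist":[0,0,0]},{"gripper":30,"travel":[10,-42,0],"twist":[0,0,0]},{"gripper":30,"travel":[10,-42,0],"twist":[0,0,0]},{"gripper":30,"travel":[10,-42,0],"twist":[0,0,0]},{"gripper":30,"travel":[10,-42,0],"twist":[0,0,0]},{"gripper":30,"travel":[10,-42,0],"twist":[0,0,0]},{"gripper":30,"travel":[10,-42,0],"twist":[0,0,0]},{"gripper":30,"travel":[10,-42,0],"twist":[0,0,0]},{"gripper":30,"travel":[8,-34,0],"twist":[0,0,0]},{"gripper":30,"travel":[4,-16,0],"twist":[0,0,0]}]'
python3 -m crank '[{"gripper":30,"travel":[0,0,0],"twist":[0,0,0]},{"gripper":30,"travel":[0,0,0],"twist":[0,0,0]}]'
python3 -c "
from h import *
need([.5178,-.232,.155],-166)"
```

```text
time: 13.5
ee_pos: [0.5179, -0.2198, 0.2031]
tcp_rot: [180.0, 0.0, -166.1]
wrist_force: [-0.3, 1.1, -2.4]
opening: 0.0352
grasp_force: 21.1
time: 13.75
ee_pos: [0.5186, -0.217, 0.2035]
tcp_rot: [180.0, 0.1, -166.0]
wrist_force: [0.4, 0.2, -2.7]
opening: 0.035
grasp_force: 21.1
q [-22.7   6.1   8.2  92.1   0.1 -36.8] pos [ 0.5186 -0.217   0.2035] twist [0.0005 0.0012 0.0008] then travel mm [  4.4 -14.4  48.5]
```

```bash
python3 -m crank '[{"gripper":30,"travel":[2,-7,8],"twist":[0.0005,0.0012,0.0008]},{"gripper":30,"travel":[2.4,-7.4,15],"twist":[0,0,0]},{"gripper":30,"travel":[0,0,15],"twist":[0,0,0]},{"gripper":30,"travel":[0,0,10],"twist":[0,0,0]},{"gripper":30,"travel":[0,0,0],"twist":[0,0,0]},{"gripper":30,"travel":[0,0,0],"twist":[0,0,0]}]'
python3 -c "
from h import *
need([.5178,-.232,.139],-166)"
```

```text
time: 14.5
ee_pos: [0.5181, -0.2327, 0.156]
tcp_rot: [-180.0, 0.0, -166.0]
wrist_force: [-0.1, 0.3, -1.6]
opening: 0.0352
grasp_force: 21.1
q [-24.2   6.5   3.4  86.8  -0.  -38.1] pos [ 0.5181 -0.2327  0.156 ] twist [-0.0008  0.0006 -0.0007] then travel mm [ 0.1  0.7 17. ]
```

```bash
python3 -m crank '[{"gripper":30,"travel":[0,0.5,6],"twist":[0,0,0]},{"gripper":30,"travel":[0,0,6],"twist":[0,0,0]},{"gripper":30,"travel":[0,0,4],"twist":[0,0,0]},{"gripper":30,"travel":[0,0,1.5],"twist":[0,0,0]},{"gripper":30,"travel":[0,0,1.5],"twist":[0,0,0]},{"gripper":30,"travel":[0,0,0],"twist":[0,0,0]}]'
python3 -m crank '[{"gripper":30,"travel":[0,0,1],"twist":[0,0,0]},{"gripper":30,"travel":[0,0,1],"twist":[0,0,0]},{"gripper":30,"travel":[0,0,0],"twist":[0,0,0]}]'
```

```text
time: 15.25
ee_pos: [0.5178, -0.2322, 0.1366]
tcp_rot: [-180.0, 0.0, -166.0]
wrist_force: [0.0, 0.2, -2.8]
opening: 0.0349
grasp_force: 21.1
time: 15.62
ee_pos: [0.5178, -0.2322, 0.1345]
tcp_rot: [-180.0, 0.0, -166.0]
wrist_force: [-0.1, 0.0, -2.7]
opening: 0.0352
grasp_force: 21.1
```

No contact yet. Continuing in small steps.

```bash
python3 -m crank '[{"gripper":30,"travel":[0,0,1],"twist":[0,0,0]},{"gripper":30,"travel":[0,0,1],"twist":[0,0,0]},{"gripper":30,"travel":[0,0,0],"twist":[0,0,0]}]'
python3 -m crank '[{"gripper":30,"travel":[0,0,1],"twist":[0,0,0]},{"gripper":30,"travel":[0,0,1],"twist":[0,0,0]},{"gripper":30,"travel":[0,0,0],"twist":[0,0,0]}]'
```

```text
time: 16.0
ee_pos: [0.5178, -0.2322, 0.1324]
tcp_rot: [-180.0, -0.0, -166.0]
wrist_force: [-0.4, -0.4, -2.3]
opening: 0.035
grasp_force: 21.1
time: 16.38
ee_pos: [0.5178, -0.2322, 0.1304]
tcp_rot: [-180.0, -0.0, -166.0]
wrist_force: [-1.0, 0.2, -2.5]
opening: 0.0346
grasp_force: 21.1
```

```bash
python3 -m crank '[{"gripper":30,"travel":[0,0,2],"twist":[0,0,0]},{"gripper":30,"travel":[0,0,2],"twist":[0,0,0]},{"gripper":30,"travel":[0,0,2],"twist":[0,0,0]},{"gripper":30,"travel":[0,0,0],"twist":[0,0,0]}]'
python3 -m crank '[{"gripper":30,"travel":[0,0,3],"twist":[0,0,0]},{"gripper":30,"travel":[0,0,3],"twist":[0,0,0]},{"gripper":30,"travel":[0,0,3],"twist":[0,0,0]},{"gripper":30,"travel":[0,0,0],"twist":[0,0,0]}]'
```

```text
time: 16.88
ee_pos: [0.5177, -0.2321, 0.1243]
tcp_rot: [-180.0, -0.0, -166.0]
wrist_force: [0.6, 0.5, -2.1]
opening: 0.0348
grasp_force: 21.1
time: 17.38
ee_pos: [0.5176, -0.2321, 0.1152]
tcp_rot: [-180.0, -0.0, -166.0]
wrist_force: [-0.1, -0.1, -3.1]
opening: 0.0352
grasp_force: 21.1
```

```bash
python3 -m crank '[{"gripper":30,"travel":[0,0,4],"twist":[0,0,0]},{"gripper":30,"travel":[0,0,4],"twist":[0,0,0]},{"gripper":30,"travel":[0,0,4],"twist":[0,0,0]},{"gripper":30,"travel":[0,0,0],"twist":[0,0,0]}]'
python3 -m crank '[{"gripper":30,"travel":[0,0,4],"twist":[0,0,0]},{"gripper":30,"travel":[0,0,4],"twist":[0,0,0]},{"gripper":30,"travel":[0,0,4],"twist":[0,0,0]},{"gripper":30,"travel":[0,0,0],"twist":[0,0,0]}]'
```

```text
time: 17.88
ee_pos: [0.5176, -0.2321, 0.1031]
tcp_rot: [-180.0, -0.0, -166.0]
wrist_force: [-0.3, 0.3, -2.2]
opening: 0.0351
grasp_force: 21.1
time: 18.38
ee_pos: [0.5176, -0.2321, 0.0911]
tcp_rot: [-180.0, -0.0, -166.0]
wrist_force: [-0.9, 0.0, -2.4]
opening: 0.0352
grasp_force: 21.1
```

Going smoothly down the bay. The contacts should be felt at a TCP height of about 83 mm.

```bash
for i in 1; do python3 -m crank '[{"gripper":30,"travel":[0,0,1.5],"twist":[0,0,0]},{"gripper":30,"travel":[0,0,1.5],"twist":[0,0,0]},{"gripper":30,"travel":[0,0,1.5],"twist":[0,0,0]},{"gripper":30,"travel":[0,0,0],"twist":[0,0,0]}]'; done
python3 -m crank '[{"gripper":30,"travel":[0,0,1],"twist":[0,0,0]},{"gripper":30,"travel":[0,0,1],"twist":[0,0,0]},{"gripper":30,"travel":[0,0,0],"twist":[0,0,0]}]'
```

```text
time: 18.88
ee_pos: [0.5177, -0.2322, 0.0869]
tcp_rot: [-180.0, -0.0, -166.0]
wrist_force: [0.0, -0.9, -1.6]
opening: 0.0351
grasp_force: 21.1
time: 19.25
ee_pos: [0.5179, -0.2323, 0.0853]
tcp_rot: [-180.0, 0.0, -166.0]
wrist_force: [0.3, -0.5, 1.2]
opening: 0.0349
grasp_force: 21.3
```

```bash
python3 -m crank '[{"gripper":30,"travel":[0,0,1],"twist":[0,0,0]},{"gripper":30,"travel":[0,0,1],"twist":[0,0,0]},{"gripper":30,"travel":[0,0,0],"twist":[0,0,0]}]'
```

```text
time: 19.62
ee_pos: [0.5179, -0.2322, 0.0831]
tcp_rot: [-180.0, 0.0, -166.0]
wrist_force: [0.0, 1.4, 0.5]
opening: 0.0349
grasp_force: 21.3
```

```bash
python3 -m crank '[{"gripper":30,"travel":[0,0,0.8],"twist":[0,0,0]},{"gripper":30,"travel":[0,0,0.6],"twist":[0,0,0]},{"gripper":30,"travel":[0,0,0.3],"twist":[0,0,0]},{"gripper":30,"travel":[0,0,0],"twist":[0,0,0]}]'
```

```text
time: 20.12
ee_pos: [0.5179, -0.2322, 0.0814]
tcp_rot: [-180.0, 0.0, -166.0]
wrist_force: [-0.2, -0.6, 0.7]
opening: 0.0349
grasp_force: 21.4
```

```bash
python3 -m crank '[{"gripper":30,"travel":[0,0,0.4],"twist":[0,0,0]},{"gripper":30,"travel":[0,0,0.3],"twist":[0,0,0]},{"gripper":30,"travel":[0,0,0],"twist":[0,0,0]}]'
```

```text
time: 20.5
ee_pos: [0.5179, -0.2323, 0.0807]
tcp_rot: [-180.0, 0.0, -166.0]
wrist_force: [0.4, 0.5, 2.9]
opening: 0.035
grasp_force: 21.5
```

Now into the rubber stops. A touch more, then release slowly so that the tab springs out while the pack is down.

```bash
python3 -m crank '[{"gripper":30,"travel":[0,0,0.5],"twist":[0,0,0]},{"gripper":30,"travel":[0,0,0],"twist":[0,0,0]}]'
python3 -m crank '[{"gripper":65,"travel":[0,0,0],"twist":[0,0,0]},{"gripper":70,"travel":[0,0,0],"twist":[0,0,0]},{"gripper":70,"travel":[0,0,0],"twist":[0,0,0]},{"gripper":70,"travel":[0,0,0],"twist":[0,0,0]}]'
```

```text
time: 20.75
ee_pos: [0.5179, -0.2323, 0.0802]
tcp_rot: [-180.0, 0.0, -166.0]
wrist_force: [-0.7, -0.4, 3.3]
opening: 0.035
grasp_force: 21.6
time: 21.25
ee_pos: [0.5177, -0.2322, 0.0801]
tcp_rot: [-180.0, -0.0, -166.0]
wrist_force: [-0.5, 0.3, -0.7]
opening: 0.0701
grasp_force: 0.0
```

```bash
python3 -m crank '[{"gripper":80,"travel":[0,0,-10],"twist":[0,0,0]},{"gripper":80,"travel":[0,0,-20],"twist":[0,0,0]},{"gripper":80,"travel":[0,0,-20],"twist":[0,0,0]},{"gripper":40,"travel":[0,-4.5,-10],"twist":[0,0,0]},{"gripper":0,"travel":[0,0,0],"twist":[0,0,0]},{"gripper":0,"travel":[0,0,0],"twist":[0,0,0]},{"gripper":0,"travel":[0,0,0],"twist":[0,0,0]},{"gripper":0,"travel":[0,0,0],"twist":[0,0,0]},{"gripper":0,"travel":[0,0,0],"twist":[0,0,0]}]'
python3 -c "
from h import *
im,c=snap('wrist','z.png')
o=bot.get_obs();print(o['ee_pos'],o['opening'])
hsv=cv2.cvtColor(im,cv2.COLOR_RGB2HSV);M=cv2.inRange(hsv,(3,150,90),(17,255,255))
n,l,s,ce=cv2.connectedComponentsWithStats(M)
for i in range(1,n):
  if s[i,4]>40: print(s[i],ce[i].round(1))
"
```

```text
time: 22.38
ee_pos: [0.5188, -0.2365, 0.1399]
tcp_rot: [-180.0, -0.0, -166.0]
wrist_force: [0.1, 0.2, 0.2]
opening: -0.0001
grasp_force: 0.0
[ 0.51885993 -0.23653787  0.14004465] 0.00013211106850211714
[ 304  173   36   98 2133] [322.3 227.2]
[292 212  11  49 416] [297.1 232.1]
```

```bash
python3 -m crank '[{"gripper":0,"travel":[0,0,5],"twist":[0,0,0]},{"gripper":0,"travel":[0,0,5],"twist":[0,0,0]},{"gripper":0,"travel":[0,0,3],"twist":[0,0,0]},{"gripper":0,"travel":[0,0,0],"twist":[0,0,0]}]'
python3 -m crank '[{"gripper":0,"travel":[0,0,1],"twist":[0,0,0]},{"gripper":0,"travel":[0,0,1],"twist":[0,0,0]},{"gripper":0,"travel":[0,0,0],"twist":[0,0,0]}]'

```

```text
time: 22.92
ee_pos: [0.5187, -0.2365, 0.1268]
tcp_rot: [-180.0, -0.0, -166.0]
wrist_force: [0.4, -0.4, -0.4]
opening: -0.0001
grasp_force: 0.0
time: 23.3
ee_pos: [0.5189, -0.2366, 0.1251]
tcp_rot: [-180.0, 0.0, -166.0]
wrist_force: [0.4, -0.5, -1.0]
opening: 0.0002
grasp_force: 0.0
```

```bash
python3 -m crank '[{"gripper":0,"travel":[0,0,0.7],"twist":[0,0,0]},{"gripper":0,"travel":[0,0,0.7],"twist":[0,0,0]},{"gripper":0,"travel":[0,0,0],"twist":[0,0,0]}]'

```

```text
time: 23.68
ee_pos: [0.5189, -0.2366, 0.1237]
tcp_rot: [-180.0, 0.0, -166.0]
wrist_force: [0.5, -0.0, -0.3]
opening: -0.0003
grasp_force: 0.0
```

```bash
python3 -m crank '[{"gripper":0,"travel":[0,0,0.7],"twist":[0,0,0]},{"gripper":0,"travel":[0,0,0.7],"twist":[0,0,0]},{"gripper":0,"travel":[0,0,0],"twist":[0,0,0]}]'
python3 -m crank '[{"gripper":0,"travel":[0,0,0.7],"twist":[0,0,0]},{"gripper":0,"travel":[0,0,0],"twist":[0,0,0]}]'
python3 -m crank '[{"gripper":0,"travel":[0,0,0.7],"twist":[0,0,0]},{"gripper":0,"travel":[0,0,0],"twist":[0,0,0]}]'

```

```text
time: 24.05
ee_pos: [0.5188, -0.2366, 0.1223]
tcp_rot: [-180.0, -0.0, -166.0]
wrist_force: [0.3, 0.1, -0.8]
opening: 0.0003
grasp_force: 0.0
time: 24.3
ee_pos: [0.5189, -0.2365, 0.1216]
tcp_rot: [-180.0, 0.0, -166.0]
wrist_force: [-0.7, -0.6, 0.0]
opening: 0.0
grasp_force: 0.0
time: 24.55
ee_pos: [0.5189, -0.2366, 0.1209]
tcp_rot: [-180.0, 0.0, -166.0]
wrist_force: [0.6, 0.5, -0.0]
opening: 0.0
grasp_force: 0.0
```

```bash
python3 -m crank '[{"gripper":0,"travel":[0,0,0.7],"twist":[0,0,0]},{"gripper":0,"travel":[0,0,0],"twist":[0,0,0]}]'
python3 -m crank '[{"gripper":0,"travel":[0,0,0.7],"twist":[0,0,0]},{"gripper":0,"travel":[0,0,0],"twist":[0,0,0]}]'

```

```text
time: 24.8
ee_pos: [0.5189, -0.2366, 0.1202]
tcp_rot: [-180.0, 0.0, -166.0]
wrist_force: [-1.0, 0.1, -0.5]
opening: 0.0002
grasp_force: 0.0
time: 25.05
ee_pos: [0.5189, -0.2366, 0.1195]
tcp_rot: [-180.0, 0.0, -166.0]
wrist_force: [1.1, 0.2, -0.4]
opening: 0.0004
grasp_force: 0.0
```

```bash
python3 -m crank '[{"gripper":0,"travel":[0,0,0.5],"twist":[0,0,0]},{"gripper":0,"travel":[0,0,0],"twist":[0,0,0]}]'

```

```text
time: 25.3
ee_pos: [0.5189, -0.2366, 0.119]
tcp_rot: [-180.0, 0.0, -166.0]
wrist_force: [0.5, -0.0, -0.0]
opening: 0.0003
grasp_force: 0.0
```

```bash
python3 -m crank '[{"gripper":0,"travel":[0,0,0.6],"twist":[0,0,0]},{"gripper":0,"travel":[0,0,0],"twist":[0,0,0]}]' | grep -E 'ee|wrist'
python3 -m crank '[{"gripper":0,"travel":[0,0,0.6],"twist":[0,0,0]},{"gripper":0,"travel":[0,0,0],"twist":[0,0,0]}]'| grep -E 'ee|wrist'

```

```text
ee_pos: [0.519, -0.2366, 0.1187]
wrist_force: [0.6, 0.6, 2.4]
ee_pos: [0.519, -0.2366, 0.1181]
wrist_force: [0.7, 0.5, 1.6]
```

```bash
python3 -m crank '[{"gripper":0,"travel":[0,0,0.6],"twist":[0,0,0]},{"gripper":0,"travel":[0,0,0],"twist":[0,0,0]}]' | grep -E 'ee|wrist'

```

```text
ee_pos: [0.5189, -0.2365, 0.1172]
wrist_force: [0.7, 0.6, 2.1]
```

```bash
python3 -m crank '[{"gripper":0,"travel":[0,0,0.6],"twist":[0,0,0]},{"gripper":0,"travel":[0,0,0],"twist":[0,0,0]}]' | grep -E 'ee|wrist'

```

```text
ee_pos: [0.519, -0.2366, 0.1167]
wrist_force: [-0.0, -0.5, 3.3]
```

```bash
python3 -m crank '[{"gripper":0,"travel":[0,0,0.5],"twist":[0,0,0]},{"gripper":0,"travel":[0,0,0],"twist":[0,0,0]}]' | grep -E 'ee|wrist'

```

```text
ee_pos: [0.5191, -0.2366, 0.1164]
wrist_force: [1.0, 1.9, 5.5]
```

```bash
python3 -m crank '[{"gripper":0,"travel":[0,0,0.5],"twist":[0,0,0]},{"gripper":0,"travel":[0,0,0],"twist":[0,0,0]}]' | grep -E 'ee|wrist'

```

```text
ee_pos: [0.5192, -0.2366, 0.1163]
wrist_force: [-0.9, 0.6, 7.9]
```

Rigid now. I'll back off and check numerically where the tab's outer edge is: y=29 mm if free, about 19-20 mm if still in.

```bash
python3 -m crank '[{"gripper":0,"travel":[0,0,-10],"twist":[0,0,0]},{"gripper":0,"travel":[0,0,-20],"twist":[0,0,0]},{"gripper":0,"travel":[0,0,-30],"twist":[0,0,0]},{"gripper":0,"travel":[0,0,-20],"twist":[0,0,0]},{"gripper":0,"travel":[0,0,0],"twist":[0,0,0]},{"gripper":0,"travel":[0,0,0],"twist":[0,0,0]}]' | grep -E 'ee|wrist|time'
python3 -c "
from h import *
im,c=snap('wrist','z2.png')
y=np.radians(14);ex=np.array([np.cos(y),np.sin(y),0]);ey=np.array([-np.sin(y),np.cos(y),0])
o=np.array([.5176,-.2316,.0125])
W=lambda a,b,z:proj(c,o+ex*a+ey*b+[0,0,z]).round(1)
for b in (7.5,19,29): print(b,W(-.015,b/1e3,.104),W(.015,b/1e3,.104))
print('back top',W(-.028,-.018,.106),W(.028,-.018,.106))
M=cv2.inRange(cv2.cvtColor(im,cv2.COLOR_RGB2HSV),(3,150,80),(17,255,255))
n,l,s,ce=cv2.connectedComponentsWithStats(M)
for i in range(1,n):
  if s[i,4]>40: print(s[i],ce[i].round(1))
v0=int(W(-.015,.029,.104)[1])
for v in range(v0-40,v0+16,6):
  u=np.flatnonzero(M[v,200:420])+200
  print(v,[(int(r[0]),int(r[-1])) for r in np.split(u,np.flatnonzero(np.diff(u)>1)+1) if len(r)])
"
```

```text
time: 27.55
ee_pos: [0.5186, -0.2365, 0.1946]
wrist_force: [-0.1, 0.4, -0.3]
7.5 [300.7 196.1] [300.1 236.1]
19 [317.1 196.1] [315.9 236.1]
29 [331.3 196.1] [329.7 236.1]
back top [263.9 178.5] [265.2 253.7]
[ 292  162   42   84 1930] [312.6 207.5]
156 []
162 [(317, 319)]
168 [(312, 319)]
174 [(312, 319)]
180 [(312, 318)]
186 [(302, 319)]
192 [(293, 328)]
198 [(293, 333)]
204 [(293, 332)]
210 [(293, 300), (305, 332)]
```

The tab's outer edge is at column 333: free predicts 331, squeezed 317. So the tab has sprung out and the pack is down, and the robot is clear. Handing in.

```bash
python3 -c "
from workcell import bot
print(bot.job_done())"
```

```text
the job is handed in; nothing more can be done
None
```

I moved the battery from the monitor into the charger bay and handed the job in at about 27.6 s. The hand-in gave no verdict; my last check from the camera and by touch put the pack down on its contacts with the tab sprung out, and the robot was clear.

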